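# Unlock the shot-glass tray and slide it out to the guests' side

## Task

On the bar stand two tray racks, each locked by a spring pin with a T-handle. On the rack with the shot glasses, pull the spring pin up, turn it counter-clockwise (seen from above) into its rest notch and let go so that it stays up by itself; then push that tray (it has a knob to hold) fully out, away from the robot, and let go. Leave the rack with the little brown bottles alone.

Things in the scene. Friction and masses are not known exactly. Their poses are not given: they have to be found in the camera images.
- glass_rack: Rack to operate, fixed: wooden base 250 x 200 mm; origin under its centre on the bar, x away from the robot, z up. Its steel tray, with six shot glasses (tops 86 mm up) at the far end, slides 100 mm along +x to a stop, needs about 2 N plus drag and stays where left; pin down locks it. Pin axis at x -60, y +60 mm. The pin's steel housing is 40 x 38 mm, its top 72 mm above the bar.
- glass_rack_pin_grip (a point): Centre of the pin's black T-handle, 105 mm up at the start: bar 50 mm long (x axis, at first along the rack's x), 12 wide, 16 high. Pulls up 34 mm at most, spring 6 to 11 N. Lifted 25 to 31 mm it turns about its vertical axis, counter-clockwise from above, 75 degrees at most. Rest notch centred at 60 degrees (45 to 75 will do): let down there it stays 20 mm above home.
- glass_rack_tray_knob (a point): Centre of the round wooden knob standing on the glass rack's tray: 28 mm across, 28 mm high, its centre 85 mm above the bar, on a 14 mm stem. At rack x -30, y -55 mm with the tray in; it moves with the tray. x axis along the slide, away from the robot.
- bottle_rack: The other rack, not to be touched: same base, tray, pin and knob, at the same places in its own frame, but its tray carries four little brown bottles (tops 118 mm up). Origin under its base's centre on the bar, x away from the robot, z up. It stands left or right of the glass rack.

How it is judged:
By the outcome, as a careful person would: the job done as asked, in the order asked, and still so for the second after the job is handed in, with the robot touching nothing.
It also fails if it takes over 46 s, if anything falls off the work surface, if the arm or the gripper's body presses on something with over 40 N, if the wrist force passes 120 N, or if a joint passes its speed limit or range.

## Robot

A 6-joint arm with a two-finger parallel gripper is mounted at the origin on the work surface. World frame = base frame: x ahead of the robot, y to its left, z up, the work surface at z = 0. Lengths are in m, angles in rad, forces in N, time in s.
With the tool pointing down it reaches from about 0.275 to 0.825 m from the base axis. Payload 4.9 kg.
Tool frame: the origin (TCP) lies midway between the tips of the shut fingers; the grasp point (between the pads) lies 19 mm behind it; z points along the fingers, y is the line along which they close (so a half turn about z gives the same grasp; the last joint's range is limited). The gripper opens to 85 mm and grips with 20 to 120 N. Pads are 22 mm wide; open, the fingers measure 114 mm over their backs; the gripper's body (76 mm by 85 mm) begins 54 mm behind the grasp point. The pads swing forward as they close: fully open they stand 13 mm farther back than shut.
Start: joints at [-1.406, 0.326, -0.193, 1.052, 0, 1.437], TCP at [0.162, -0.526, 0.231] pointing down, gripper open.
Joint ranges: [-2.65, 2.65], [-0.97, 1.79], [-1.3, 1.35], [-1.93, 2.1], [-1.47, 1.37], [-3.14, 3.14]. Speed limits (rad/s): [2.57, 2.57, 3.14, 3.14, 3.14, 3.14].

## Interface

Orientations are given as a rotation vector (axis times angle).
In Python, from bench import ctrl gives the robot as it stands.
- The arm moves only by the shell command python3 -m pendant 'ROWS' [FORCE]. ROWS is JSON, a list of rows, each an object with "twist": the turn, a rotation vector about the tool's x, y, z in degrees, a list of three; "offset": the shift along the tool's x, y, z in mm, a list of three; "hand": the opening, from 0 (shut) to 1 (fully open). A call has 1 to 12 rows; each row shifts and turns the commanded pose from where the row before left it, along the tool's axes as they then stand; what a row does not reach is not made up. A row lasts 1/10 s, in which the tool goes at most 50 mm and 8.59 degrees, less where a joint would pass 70% of its speed; a pose out of reach is approached as far as the arm can. A call with a gripper value outside its range is refused whole. The fingers move at their own pace and stop on an object; FORCE is the grip in N (left out, the last holds). Time passes only in rows, so rows that do not move let the fingers close. It gives the time, the measured TCP pose, the force, the opening and the grip force at its end, in the units of the state.
- ctrl.sense(): the state, without advancing time (a new reading comes with each control period).
- ctrl.capture(name): name is "scene" or "top" or "wrist"; returns a dict with "color" (420x560x3 uint8, red, green, blue), "z_map" (420x560 float32, m along the optical axis (not along the pixel's ray), 0 where there is no reading), "intrinsics" (3x3 intrinsics, pixels), "R" (3x3) and "t" (3): a world point X has camera coordinates R X + t. Camera axes: x right, y down, z forward; pixel columns grow to the right and rows downward; lengths in m; the calibration is good to about 2 mm. A picture is of the moment at which its call begins.
- ctrl.finish_job(): hands the job in; it is judged then, once.
The state is a dict: "time": time; "q": joint angles; "joint_vel": joint speeds; "joint_efforts": joint torques, N m; "position": TCP position; "tcp_rot": TCP orientation; "force": force on the tool from outside, world axes, zero at the start; "wrist_torque": the same for the moment, N m; "gripper_width": finger opening in m; "grip_force": force on a finger pad.
Only numpy, scipy, OpenCV 4.12 (cv2) and the standard library are available. Lean on these libraries where they do the work, as an engineer would, in place of code of your own. Each camera call takes 0.05 s, during which the arm holds its last target. There are 200 camera calls.

## Working session

There is one attempt and no reset: what is moved stays moved. The work goes in short steps, Python scripts to look and compute and a shell command to move; the robot and the scene stay as the last step left them, time stands still between calls to the robot, and variables do not carry over. Pictures are saved under pics/ and viewed, at most 10 in all, crops included, and the job is handed in when it is done.

```bash
mkdir -p pics
cat > h.py <<'E'
import numpy as np, cv2
from bench import ctrl
def snap(n,f):
    c=ctrl.capture(n); cv2.imwrite('pics/'+f+'.png',c['color'][:,:,::-1]); np.savez(f,**c); return c
def pt(c,u,v,d=None):
    if d is None:
        p=c['z_map'][v-1:v+2,u-1:u+2]; d=np.median(p[p>0])
    return c['R'].T@(d*(np.linalg.inv(c['intrinsics'])@[u,v,1])-c['t'])
def ray(c,u,v,z):
    o=-c['R'].T@c['t']; r=c['R'].T@(np.linalg.inv(c['intrinsics'])@[u,v,1]); return o+r*(z-o[2])/r[2]
E
python3 - <<'E'
from h import *
for n in ('top','scene'): c=snap(n,n+'1'); print(n,-c['R'].T@c['t'])
s=ctrl.sense(); print(s['tcp_rot'],s['gripper_width'],s['time'])
E
```

```text
top [ 0.41257138 -0.0305233   0.76458586]
scene [0.83339896 0.37563356 0.7572634 ]
[-3.10498164e+00 -4.67375044e-01  1.30572748e-04] 0.08532782535916017 0.1
```

View pics/top1.png

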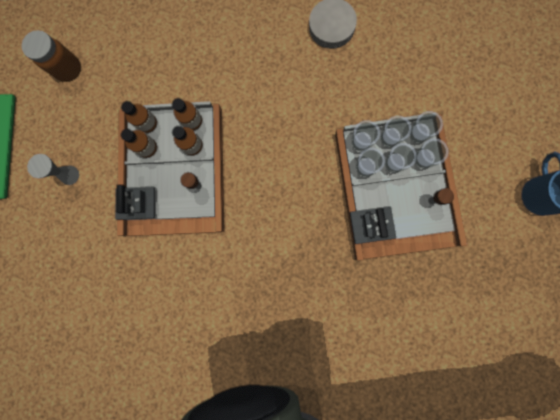

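View pics/scene1.png

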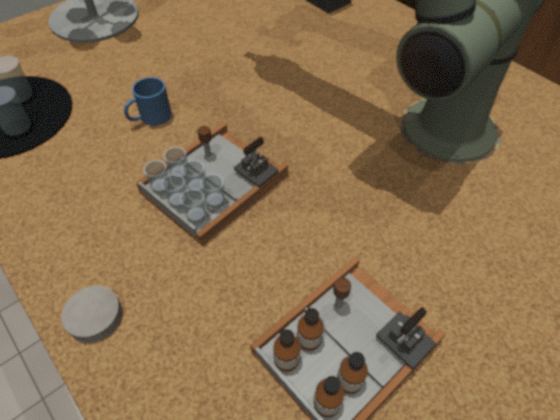

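The glass rack is on the right of the top view, with its housing near (373,225) and its knob near (444,197). The bottle rack is on the left. I'll enlarge the glass rack.

Run:
```python
from h import *
a=cv2.imread('pics/top1.png')[100:265,330:470]
b=cv2.imread('pics/scene1.png')[120:240,130:295]
a=cv2.resize(a,None,fx=3,fy=3,interpolation=3); b=cv2.resize(b,None,fx=2.2,fy=2.2,interpolation=3)
o=np.zeros((500,790,3),np.uint8); o[:495,:420]=a; o[:b.shape[0],425:425+b.shape[1]]=b
cv2.imwrite('pics/z1.png',o)
```

```text
(no output)
```

View pics/z1.png

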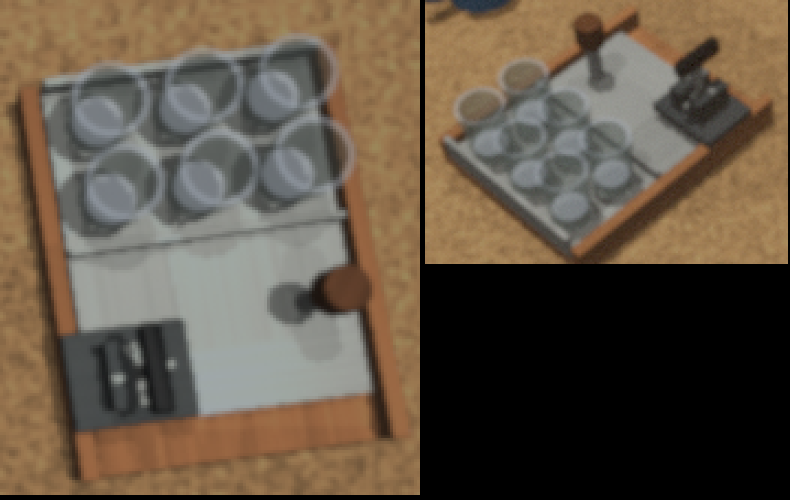

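The crop shows the handle bar running from (150,325) to (165,412), which is image (380.0,208.3) to (385,237.3). The knob top is at (347,288), which is image (445.7,196). The base's left edge runs from (22,85) to (78,478).

Run:
```python
from h import *
c=dict(np.load('top1.npz'))
f=lambda x,y:(330+x/3,100+y/3)
h=lambda p,q,z:(ray(c,*f(*p),z),ray(c,*f(*q),z))
P=lambda p:print(np.round(p,4))
for (x,y) in [(157,368),(150,325),(165,412),(347,288),(342,293)]:
    u,v=f(x,y); P(pt(c,round(u),round(v)))
print('handle z=.113'); a,b=h((149,325),(166,412),.113); P(a);P(b);P((a+b)/2); print(np.linalg.norm(a-b),np.degrees(np.arctan2(*(a-b)[[1,0]])))
k=ray(c,*f(347,288),.099);P(k)
# from depth: cluster of knob and handle points
H,W=c['z_map'].shape
vv,uu=np.mgrid[90:270,325:480]; d=c['z_map'][90:270,325:480]
X=(np.stack([uu*d,vv*d,d],-1)@np.linalg.inv(c['intrinsics']).T-c['t'])@c['R']
X=X[d>0]
for n,p,zl in (('knob',k,(.092,.108)),('handle',(a+b)/2,(.103,.122))):
    m=(np.hypot(*(X[:,:2]-p[:2]).T)<.04)&(X[:,2]>zl[0])&(X[:,2]<zl[1]); Q=X[m]
    print(n,m.sum(),Q.mean(0).round(4),np.median(Q,0).round(4),Q.min(0).round(4),Q.max(0).round(4), (Q.min(0)+Q.max(0))/2)
    mn,sz,an=cv2.minAreaRect(Q[:,:2].astype(np.float32)*1000); print(mn,sz,an)
# edge of base
a,b=h((22,85),(78,478),.03);P(a);P(b);print(np.linalg.norm(a-b),np.degrees(np.arctan2(*(a-b)[[1,0]])))
s=ctrl.sense(); print(s['position'],s['q'])
```

```text
[ 0.4495 -0.1645  0.1124]
[ 0.4742 -0.1623  0.1119]
[ 0.4268 -0.1694  0.1085]
[ 0.4946 -0.2751  0.0978]
[ 0.4913 -0.2715  0.0979]
handle z=.113
[ 0.4736 -0.1615  0.113 ]
[ 0.4261 -0.1689  0.113 ]
[ 0.4499 -0.1652  0.113 ]
0.04803525040520048 8.851429003712395
[ 0.4945 -0.2741  0.099 ]
knob 222 [ 0.4956 -0.2735  0.0972] [ 0.4956 -0.2735  0.0975] [ 0.4829 -0.2869  0.092 ] [ 0.5088 -0.2605  0.1008] [ 0.49587463 -0.27371155  0.09639817]
(495.81298828125, -273.7373352050781) (25.698060989379883, 26.431886672973633) 2.423272132873535
handle 246 [ 0.4511 -0.1637  0.1115] [ 0.4512 -0.1636  0.112 ] [ 0.4267 -0.1723  0.1033] [ 0.4763 -0.1559  0.1151] [ 0.45153871 -0.16413687  0.10923275]
(451.4093017578125, -164.34140014648438) (50.14476013183594, 12.09535026550293) 7.29438591003418
[ 0.6357 -0.1038  0.03  ]
[ 0.3882 -0.132   0.03  ]
0.2490889088290497 6.499918862576873
[ 0.16180638 -0.525087    0.23054408] [-1.40620085e+00  3.26906952e-01 -1.93525543e-01  1.05199730e+00
 -5.83589471e-05  1.43658660e+00]
```

Handle to knob measures 118 mm (119 expected), the heights agree, and the yaw is about 7.4°. So the handle is at (0.4513,-0.1642) and the knob at (0.4958,-0.2737). Next I move above the handle.

```bash
python3 -m pendant '[{"twist":[0,0,0],"offset":[34.8,-23.6,0],"hand":1},{"twist":[0,0,0],"offset":[34.8,-23.6,0],"hand":1},{"twist":[0,0,0],"offset":[34.8,-23.6,0],"hand":1},{"twist":[0,0,0],"offset":[34.8,-23.6,0],"hand":1},{"twist":[0,0,0],"offset":[34.8,-23.6,0],"hand":1},{"twist":[0,0,0],"offset":[34.8,-23.6,0],"hand":1},{"twist":[0,0,0],"offset":[34.8,-23.6,0],"hand":1},{"twist":[0,0,0],"offset":[34.8,-23.6,0],"hand":1},{"twist":[0,0,0],"offset":[34.8,-23.6,0],"hand":1},{"twist":[0,0,0],"offset":[34.8,-23.6,0],"hand":1},{"twist":[0,0,0],"offset":[34.8,-23.6,0],"hand":1},{"twist":[0,0,8],"offset":[0,0,0],"hand":1}]' 30
python3 -m pendant '[{"twist":[0,0,1.7],"offset":[0,0,40],"hand":0.6},{"twist":[0,0,0],"offset":[0,0,0],"hand":0.6},{"twist":[0,0,0],"offset":[0,0,0],"hand":0.6}]'
cat >> h.py <<'E'
def st(tx=None,ty=None,tz=None):
    s=ctrl.sense(); R=cv2.Rodrigues(np.array(s['tcp_rot'],float))[0]; p=np.array(s['position'])
    print('t',s['time'],'p',p.round(4),'yaw',np.degrees(np.arctan2(R[1,0],R[0,0])).round(2),'zaxis',R[:,2].round(3),'F',np.round(s['force'],1),'w',round(s['gripper_width'],4),'gf',round(s['grip_force'],1),'q6',round(s['q'][5],2))
    if tx is not None: print('tool delta mm',(R.T@(np.array([tx,ty,tz])-p)*1000).round(1))
E
python3 - <<'E'
from h import *
c=snap('wrist','w1'); st(.4513,-.1642,.088)
E
```

```text
time: 1.3
position: [0.4534, -0.1611, 0.231]
tcp_rot: [-3.13, -0.254, -0.001]
force: [0.9, -0.9, -0.9]
gripper_width: 0.0855
grip_force: 0.0
time: 1.6
position: [0.4504, -0.1644, 0.191]
tcp_rot: [-3.133, -0.204, 0.004]
force: [0.7, 0.1, 0.2]
gripper_width: 0.0513
grip_force: 0.0
t 1.65 p [ 0.4512 -0.165   0.1919] yaw 7.43 zaxis [-0.  0. -1.] F [0.  0.2 0.8] w 0.0515 gf 0.0 q6 2.51
tool delta mm [  0.2  -0.8 103.9]
```

View pics/w1.png

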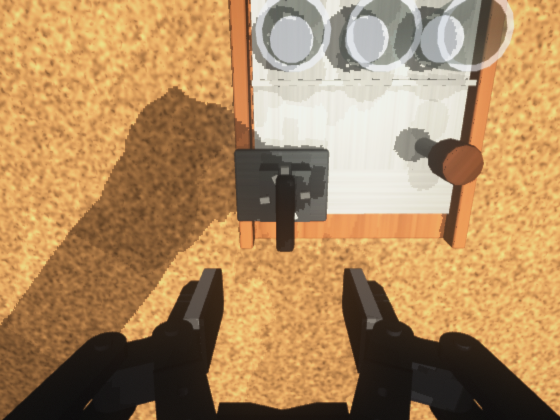

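The wrist view shows the handle bar at (285,175)–(285,250), upright in the image, so it is aligned. It lies midway between the fingers (u≈283), and the knob is at (462,162). I'll check the handle and knob positions from this depth map.

Run:
```python
from h import *
c=dict(np.load('w1.npz')); d=c['z_map']; vv,uu=np.mgrid[:420,:560]
X=(np.stack([uu*d,vv*d,d],-1)@np.linalg.inv(c['intrinsics']).T-c['t'])@c['R']
for n,b,zl in (('handle',(165,262,265,305),(.103,.122)),('knob',(130,195,420,490),(.09,.108))):
    Q=X[b[0]:b[1],b[2]:b[3]].reshape(-1,3); Q=Q[(Q[:,2]>zl[0])&(Q[:,2]<zl[1])]
    print(n,len(Q),Q.mean(0).round(4),cv2.minAreaRect(Q[:,:2].astype(np.float32)*1000),np.percentile(Q[:,2],[5,50,95]))
```

```text
handle 1392 [ 0.452 -0.166  0.112] ((450.19500732421875, -166.37745666503906), (49.387672424316406, 11.760974884033203), 7.165582656860352) [0.10958543 0.11229383 0.11352113]
knob 1519 [ 0.4951 -0.2743  0.0968] ((494.5862731933594, -275.5130920410156), (26.96917724609375, 27.272232055664062), 17.53789710998535) [0.09259973 0.09724013 0.09845509]
```

```bash
python3 -m pendant '[{"twist":[0,0,0],"offset":[0,0,35],"hand":0.6},{"twist":[0,0,0],"offset":[0,0,35],"hand":0.6},{"twist":[0,0,0],"offset":[0,0,24],"hand":0.6},{"twist":[0,0,0],"offset":[0,0,10],"hand":0.6},{"twist":[0,0,0],"offset":[0,0,0],"hand":0.6},{"twist":[0,0,0],"offset":[0,0,0],"hand":0},{"twist":[0,0,0],"offset":[0,0,0],"hand":0},{"twist":[0,0,0],"offset":[0,0,0],"hand":0},{"twist":[0,0,0],"offset":[0,0,0],"hand":0},{"twist":[0,0,0],"offset":[0,0,0],"hand":0},{"twist":[0,0,0],"offset":[0,0,0],"hand":0}]' 70
python3 -c "
from h import *
st(.4512,-.165,.088)"
```

```text
time: 2.75
position: [0.4525, -0.1655, 0.0888]
tcp_rot: [3.133, 0.203, 0.004]
force: [-0.5, 1.7, 6.9]
gripper_width: 0.0108
grip_force: 69.1
t 2.75 p [ 0.4525 -0.1655  0.0888] yaw 7.42 zaxis [ 0.002 -0.002 -1.   ] F [-0.5  1.7  6.9] w 0.0108 gf 69.1 q6 2.51
tool delta mm [-1.2 -0.6  0.8]
```

```bash
python3 -m pendant '[{"twist":[0,0,0],"offset":[0,0,-6],"hand":0},{"twist":[0,0,0],"offset":[0,0,-6],"hand":0},{"twist":[0,0,0],"offset":[0,0,-6],"hand":0},{"twist":[0,0,0],"offset":[0,0,-6],"hand":0},{"twist":[0,0,0],"offset":[0,0,-4.5],"hand":0},{"twist":[0,0,0],"offset":[0,0,0],"hand":0},{"twist":[0,0,0],"offset":[0,0,0],"hand":0}]'
python3 -c "
from h import *
st()"
```

```text
time: 3.45
position: [0.4518, -0.1652, 0.1158]
tcp_rot: [3.134, 0.203, 0.001]
force: [5.7, -3.4, -11.7]
gripper_width: 0.0107
grip_force: 68.1
t 3.45 p [ 0.4518 -0.1652  0.1158] yaw 7.42 zaxis [ 0.001 -0.001 -1.   ] F [  5.7  -3.4 -11.7] w 0.0107 gf 68.1 q6 2.51
```

```bash
python3 -m pendant '[{"twist":[0,0,-5],"offset":[0,0,0],"hand":0},{"twist":[0,0,-5],"offset":[0,0,0],"hand":0},{"twist":[0,0,-5],"offset":[0,0,0],"hand":0},{"twist":[0,0,-5],"offset":[0,0,0],"hand":0}]'
python3 -c "
from h import *
st();print(ctrl.sense()['wrist_torque'])"
```

```text
time: 3.85
position: [0.4517, -0.1648, 0.1155]
tcp_rot: [-3.05, -0.75, -0.001]
force: [6.1, -2.0, -10.9]
gripper_width: 0.0105
grip_force: 68.1
t 3.85 p [ 0.4517 -0.1648  0.1155] yaw 27.63 zaxis [ 0.001  0.    -1.   ] F [  6.1  -2.  -10.9] w 0.0105 gf 68.1 q6 2.16
[-0.44424993 -1.18246438  0.02816014]
```

Turning freely, so I continue the remaining 40° and then let down.

```bash
python3 -m pendant '[{"twist":[0,0,-7],"offset":[0,0,0],"hand":0},{"twist":[0,0,-7],"offset":[0,0,0],"hand":0},{"twist":[0,0,-7],"offset":[0,0,0],"hand":0},{"twist":[0,0,-7],"offset":[0,0,0],"hand":0},{"twist":[0,0,-7],"offset":[0,0,0],"hand":0},{"twist":[0,0,-5],"offset":[0,0,0],"hand":0},{"twist":[0,0,0],"offset":[0,0,0],"hand":0},{"twist":[0,0,0],"offset":[0,0,0],"hand":0}]'
python3 -c "
from h import *
st();print(ctrl.sense()['wrist_torque'])"
```

```text
time: 4.65
position: [0.4512, -0.1644, 0.1154]
tcp_rot: [-2.614, -1.741, -0.001]
force: [5.1, 0.6, -10.9]
gripper_width: 0.0106
grip_force: 68.2
t 4.65 p [ 0.4512 -0.1644  0.1154] yaw 67.33 zaxis [-0.     0.001 -1.   ] F [  5.1   0.6 -10.9] w 0.0106 gf 68.2 q6 1.46
[-0.17632518 -1.02533128  0.05703523]
```

Yaw is 67.3°, a turn of 59.9°. I lower it until the notch takes the load.

```bash
python3 -m pendant '[{"twist":[0,0,0],"offset":[0,0,3],"hand":0},{"twist":[0,0,0],"offset":[0,0,3],"hand":0},{"twist":[0,0,0],"offset":[0,0,1.5],"hand":0},{"twist":[0,0,0],"offset":[0,0,0],"hand":0},{"twist":[0,0,0],"offset":[0,0,0],"hand":0}]'
python3 -c "
from h import *
st()"
```

```text
time: 5.15
position: [0.4513, -0.1646, 0.1088]
tcp_rot: [-2.613, -1.743, -0.001]
force: [0.9, 2.3, 1.2]
gripper_width: 0.0108
grip_force: 70.0
t 5.15 p [ 0.4513 -0.1646  0.1088] yaw 67.41 zaxis [ 0.  0. -1.] F [0.9 2.3 1.2] w 0.0108 gf 70.0 q6 1.46
```

The load has left the tool at 20 mm up, so the pin is seated in the notch. I release and rise.

```bash
python3 -m pendant '[{"twist":[0,0,0],"offset":[0,0,0],"hand":0.5},{"twist":[0,0,0],"offset":[0,0,0],"hand":0.5},{"twist":[0,0,0],"offset":[0,0,0],"hand":0.5},{"twist":[0,0,0],"offset":[0,0,0],"hand":0.5},{"twist":[0,0,0],"offset":[0,0,-20],"hand":0.5},{"twist":[0,0,0],"offset":[0,0,-40],"hand":0.5},{"twist":[0,0,0],"offset":[0,0,-30],"hand":0.5},{"twist":[0,0,0],"offset":[0,0,0],"hand":0.5},{"twist":[0,0,0],"offset":[0,0,0],"hand":0.5}]' 40
python3 - <<'E'
from h import *
c=snap('wrist','w2'); st(.4955,-.2744,.20)
E
```

```text
time: 6.05
position: [0.4517, -0.1652, 0.1987]
tcp_rot: [2.612, 1.743, 0.001]
force: [-0.6, 0.0, -0.7]
gripper_width: 0.043
grip_force: 0.0
t 6.1 p [ 0.451  -0.1648  0.1978] yaw 67.41 zaxis [-0.001  0.    -1.   ] F [-0.3  0.6 -0. ] w 0.0427 gf 0.0 q6 1.46
tool delta mm [-84.1  83.2  -2.3]
```

View pics/w2.png

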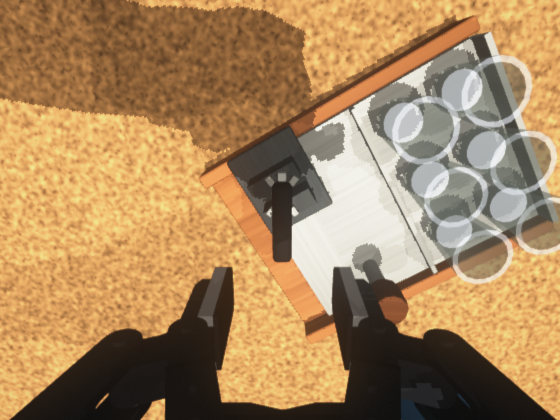

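The handle at (282,175)–(282,260) stays up, turned 60° from the rack's axis. The knob is at (390,303), partly behind the finger. I check the pin height and go above the knob.

```bash
python3 -m pendant '[{"twist":[0,0,0],"offset":[-28,27.7,0],"hand":0.65},{"twist":[0,0,0],"offset":[-28,27.7,0],"hand":0.65},{"twist":[0,0,0],"offset":[-28.1,27.8,0],"hand":0.65},{"twist":[0,0,7.5],"offset":[0,0,0],"hand":0.65},{"twist":[0,0,7.5],"offset":[0,0,0],"hand":0.65},{"twist":[0,0,7.5],"offset":[0,0,0],"hand":0.65},{"twist":[0,0,7.5],"offset":[0,0,0],"hand":0.65},{"twist":[0,0,7.5],"offset":[0,0,0],"hand":0.65},{"twist":[0,0,7.5],"offset":[0,0,0],"hand":0.65},{"twist":[0,0,7.5],"offset":[0,0,0],"hand":0.65},{"twist":[0,0,7.5],"offset":[0,0,0],"hand":0.65},{"twist":[0,0,0],"offset":[0,0,0],"hand":0.65}]'
python3 - <<'E'
from h import *
c=dict(np.load('w2.npz')); print('handle',pt(c,282,220)); 
c=snap('wrist','w3'); st(.4953,-.2744,.069)
d=c['z_map']; vv,uu=np.mgrid[:420,:560]
X=(np.stack([uu*d,vv*d,d],-1)@np.linalg.inv(c['intrinsics']).T-c['t'])@c['R']
m=(np.hypot(X[...,0]-.4953,X[...,1]+.2744)<.025)&(X[...,2]>.09)&(X[...,2]<.105); Q=X[m]
print(len(Q),cv2.minEnclosingCircle(Q[:,:2].astype(np.float32)*1000),Q.mean(0))
E
```

```text
time: 7.3
position: [0.4949, -0.2739, 0.1964]
tcp_rot: [-3.133, -0.203, 0.004]
force: [-0.8, 0.2, -0.1]
gripper_width: 0.0554
grip_force: 0.0
handle [ 0.45125461 -0.16238802  0.13225143]
t 7.35 p [ 0.4951 -0.2739  0.1967] yaw 7.57 zaxis [-0.002  0.002 -1.   ] F [ 0.1  1.7 -0.1] w 0.0553 gf 0.0 q6 2.37
tool delta mm [  0.4   0.7 127.7]
1239 ((494.8481750488281, -276.0547180175781), 13.918096542358398) [ 0.49601229 -0.27607431  0.09709559]
```

View pics/w3.png

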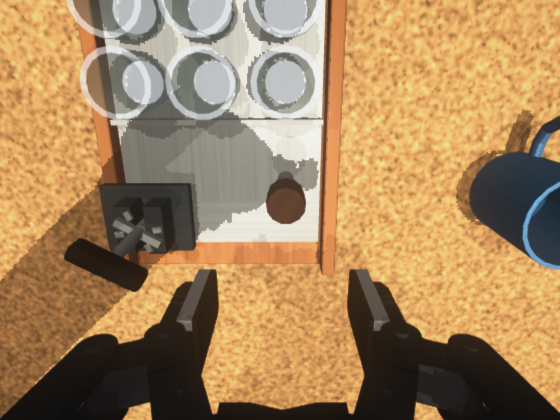

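The handle is at (70,245)–(145,285), turned counter-clockwise and 20 mm up. The knob at (286,201) is centred between the fingers. I descend and grip it.

```bash
python3 -m pendant '[{"twist":[0,0,0],"offset":[0.5,1.5,40],"hand":0.65},{"twist":[0,0,0],"offset":[0,0,40],"hand":0.65},{"twist":[0,0,0],"offset":[0,0,32],"hand":0.65},{"twist":[0,0,0],"offset":[0,0,14],"hand":0.65},{"twist":[0,0,0],"offset":[0,0,0],"hand":0.2},{"twist":[0,0,0],"offset":[0,0,0],"hand":0.2},{"twist":[0,0,0],"offset":[0,0,0],"hand":0.2},{"twist":[0,0,0],"offset":[0,0,0],"hand":0.2},{"twist":[0,0,0],"offset":[0,0,0],"hand":0.2},{"twist":[0,0,0],"offset":[0,0,0],"hand":0.2}]' 35
python3 -c "
from h import *
st()"
```

```text
time: 8.35
position: [0.4964, -0.2756, 0.0722]
tcp_rot: [-3.135, -0.204, 0.0]
force: [0.4, 1.2, -8.4]
gripper_width: 0.0272
grip_force: 35.6
t 8.35 p [ 0.4964 -0.2756  0.0722] yaw 7.44 zaxis [-0.  0. -1.] F [ 0.4  1.2 -8.4] w 0.0272 gf 35.6 q6 2.37
```

```bash
python3 -m pendant '[{"twist":[0,0,0],"offset":[5,0,0],"hand":0.2},{"twist":[0,0,0],"offset":[8,0,0],"hand":0.2},{"twist":[0,0,0],"offset":[10,0,0],"hand":0.2},{"twist":[0,0,0],"offset":[10,0,0],"hand":0.2},{"twist":[0,0,0],"offset":[10,0,0],"hand":0.2},{"twist":[0,0,0],"offset":[10,0,0],"hand":0.2},{"twist":[0,0,0],"offset":[10,0,0],"hand":0.2},{"twist":[0,0,0],"offset":[10,0,0],"hand":0.2},{"twist":[0,0,0],"offset":[10,0,0],"hand":0.2},{"twist":[0,0,0],"offset":[8,0,0],"hand":0.2},{"twist":[0,0,0],"offset":[4,0,0],"hand":0.2},{"twist":[0,0,0],"offset":[0,0,0],"hand":0.2}]'
python3 -c "
from h import *
st()"
```

```text
time: 9.55
position: [0.5923, -0.2629, 0.0722]
tcp_rot: [-3.134, -0.205, -0.003]
force: [0.1, 4.9, -6.3]
gripper_width: 0.0268
grip_force: 35.9
t 9.55 p [ 0.5923 -0.2629  0.0722] yaw 7.47 zaxis [ 0.002  0.001 -1.   ] F [ 0.1  4.9 -6.3] w 0.0268 gf 35.9 q6 2.48
```

```bash
python3 -m pendant '[{"twist":[0,0,0],"offset":[2,0,0],"hand":0.2},{"twist":[0,0,0],"offset":[2,0,0],"hand":0.2},{"twist":[0,0,0],"offset":[2,0,0],"hand":0.2},{"twist":[0,0,0],"offset":[0,0,0],"hand":0.2}]'
python3 -c "
from h import *
st()"
```

```text
time: 9.95
position: [0.5955, -0.2624, 0.0722]
tcp_rot: [-3.134, -0.203, 0.004]
force: [-5.9, 3.8, -1.6]
gripper_width: 0.0267
grip_force: 36.3
t 9.95 p [ 0.5955 -0.2624  0.0722] yaw 7.41 zaxis [-0.003  0.001 -1.   ] F [-5.9  3.8 -1.6] w 0.0267 gf 36.3 q6 2.48
```

```bash
python3 -m pendant '[{"twist":[0,0,0],"offset":[2,0,0],"hand":0.2},{"twist":[0,0,0],"offset":[1,0,0],"hand":0.2},{"twist":[0,0,0],"offset":[0,0,0],"hand":0.2},{"twist":[0,0,0],"offset":[0,0,0],"hand":0.2}]'
python3 -c "
from h import *
st()"
```

```text
time: 10.35
position: [0.5955, -0.2625, 0.0722]
tcp_rot: [-3.135, -0.202, 0.013]
force: [-14.0, 3.7, 3.2]
gripper_width: 0.0266
grip_force: 36.9
t 10.35 p [ 0.5955 -0.2625  0.0722] yaw 7.36 zaxis [-0.008 -0.    -1.   ] F [-14.    3.7   3.2] w 0.0266 gf 36.9 q6 2.49
```

The tray is on its stop: 100 mm travelled and the force rising. I release and rise clear.

```bash
python3 -m pendant '[{"twist":[0,0,0],"offset":[0,0,0],"hand":0.65},{"twist":[0,0,0],"offset":[0,0,0],"hand":0.65},{"twist":[0,0,0],"offset":[0,0,0],"hand":0.65},{"twist":[0,0,0],"offset":[0,0,0],"hand":0.65},{"twist":[0,0,0],"offset":[0,0,-25],"hand":0.65},{"twist":[0,0,0],"offset":[0,0,-40],"hand":0.65},{"twist":[0,0,0],"offset":[0,0,-40],"hand":0.65},{"twist":[0,0,0],"offset":[-30,30,-20],"hand":0.65},{"twist":[0,0,0],"offset":[-30,30,0],"hand":0.65},{"twist":[0,0,0],"offset":[-30,30,0],"hand":0.65},{"twist":[0,0,0],"offset":[0,0,0],"hand":0.65},{"twist":[0,0,0],"offset":[0,0,0],"hand":0.65}]'
python3 - <<'E'
from h import *
c=snap('top','top2'); st()
d=c['z_map']; vv,uu=np.mgrid[:420,:560]
X=(np.stack([uu*d,vv*d,d],-1)@np.linalg.inv(c['intrinsics']).T-c['t'])@c['R']
for p,l,h,r in (((.5947,-.261),.09,.105,.025),((.4513,-.1642),.122,.14,.035)):
    m=(np.hypot(X[...,0]-p[0],X[...,1]-p[1])<r)&(X[...,2]>l)&(X[...,2]<h); Q=X[m]
    print(len(Q),len(Q) and (cv2.minAreaRect(Q[:,:2].astype(np.float32)*1000),Q.mean(0)))
E
```

```text
time: 11.55
position: [0.5218, -0.3643, 0.1976]
tcp_rot: [3.135, 0.2, 0.002]
force: [0.2, 1.0, 0.2]
gripper_width: 0.0554
grip_force: 0.0
t 11.6 p [ 0.5224 -0.3634  0.1974] yaw 7.4 zaxis [ 0.001 -0.    -1.   ] F [-0.1  0.8  0.6] w 0.0558 gf 0.0 q6 2.29
220 (((594.6030883789062, -261.0318298339844), (26.02786636352539, 26.990036010742188), 3.741588830947876), array([ 0.59415192, -0.26027273,  0.09712503]))
253 (((451.44140625, -164.11708068847656), (49.040504455566406, 11.978422164916992), 67.17524719238281), array([ 0.45094951, -0.16380116,  0.13162632]))
```

View pics/top2.png

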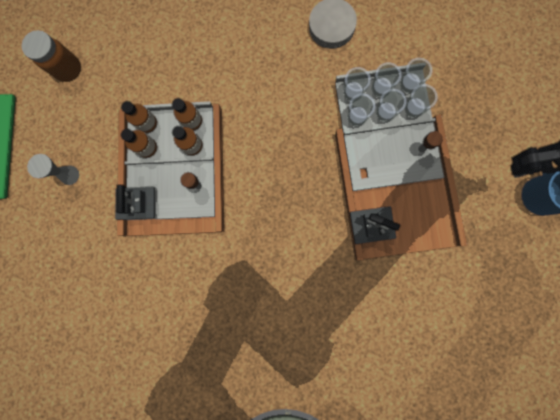

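The tray is out with all six glasses standing, and the knob at (433,140) has moved about 100 mm. The handle at (384,220) is up and turned 60°, and the bottle rack is unchanged.

```bash
python3 -c "
from bench import ctrl
print(ctrl.finish_job())"
```

```text
the job is handed in; nothing more can be done
None
```

The job is handed in at about 11.6 s: the glass rack's pin rests up in its notch (turned 60°, 20 mm up), its tray is out 100 mm against the stop, and the bottle rack was not touched.

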